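# Fetch the ball finial from the spark-guarded box

## Robot

A 6-joint arm with a two-finger parallel gripper is mounted at the origin on the work surface. World frame = base frame: x ahead of the robot, y to its left, z up, the work surface at z = 0. Lengths are in m, angles in rad, forces in N, time in s.
With the tool pointing down it reaches from about 0.3 to 0.85 m from the base axis. Payload 4.2 kg.
Tool frame: the origin (TCP) lies at the very end of the fingers, on their centre line; the grasp point (between the pads) lies arm.pinch_z behind it (arm.pinch_z is the distance from the TCP to the grasp point, in m); z points along the fingers, y is the line along which they close (so a half turn about z gives the same grasp; the last joint's range is limited). The gripper opens to 91 mm and grips with 3 to 60 N. Pads are 32 mm wide; open, the fingers measure 118 mm over their backs; the gripper's body (76 mm by 178 mm) begins 60 mm behind the grasp point.
Start: joints at [1.104, 0.32, 1.565, -0, 1.257, -0.02], TCP at [0.248, 0.519, 0.214] pointing down, gripper open.
Joint ranges: [-3.11, 3.11], [-0.84, 2.01], [0.21, 2.61], [-1.34, 4.49], [0.05, 2.63], [-2.56, 2.56]. Speed limits (rad/s): [2.57, 2.57, 3.14, 3.14, 3.14, 3.14].

## Interface

Orientations are given as a unit quaternion [x, y, z, w].
In Python, from station import arm gives the robot as it stands. The module is installed in compiled form; this text tells all that it offers.
- The arm moves only by the tool send_rows, never from a script. Its argument "increments" is one flat list of numbers, 6 for each row, row after row: the shift along the tool's x, y, z in m, then the turn, a rotation vector about the tool's x, y, z in rad. In form: [x, y, z, ax, ay, az, x, y, z, ax, ay, az, ...]. A call has 1 to 5 rows; each row is the pose to reach, as a shift and turn from the pose commanded when the call began, along the tool's axes at that moment; what a row does not reach only later rows make up. A row lasts 1/12 s, in which the tool goes at most 41.7 mm and 7.16 degrees, less where a joint would pass 70% of its speed; a pose out of reach is approached as far as the arm can. A call with a gripper value outside its range is refused whole. "jaw" is the opening in per cent of the stroke, from 0 (shut) to 100 (fully open), set as the call begins (left out, the last holds). The fingers move at their own pace and stop on an object; "squeeze" is the grip in N (left out, the last holds). Time passes only in rows, so rows that repeat a pose let the fingers close. It gives the time, the measured TCP pose, the force, the opening and the grip force at its end, in the units of the state.
- arm.get_obs(): the state, without advancing time (a new reading comes with each control period).
- arm.read_camera(name): name is "scene" or "top"; returns the picture (400x640x3 uint8, red, green, blue); there is no depth.
- arm.get_calibration(name): a dict with "fx", "fy", "cx", "cy" (pixels), "T" (4x4, takes a point from camera to world coordinates). Camera axes: x right, y up, looking along -z (the intrinsics and any distortion apply to the point x, -y, -z); pixel columns grow to the right and rows downward; lengths in m; the calibration is good to about 2 mm. A picture is of the moment at which its call begins. get_calibration takes no time and is no camera call.
- arm.sign_off(): hands the job in; it is judged then, once.
Trained networks look in the newest picture that a camera, given by its name, has taken for a name from the list of things; names that differ only in an ending like _2 or _b are one class to them, and where a whole thing is asked for, a point or a joint stands for the part that bears it (a point fixed in the world has none). Each returns a list of dicts, best first, with "p" (0 to 1); they miss things now and then, are a little off and sometimes report something else, mostly with a low value. They report only what shows in the picture. A call takes as long as a camera call. They do not tell look-alikes from the thing itself.
- arm.spot_in(camera, thing): "uv" ([column, row] in pixels, amid what is visible of it).
The state is a dict: "time": time; "q": joint angles; "dq": joint speeds; "joint_efforts": joint torques, N m; "ee_pos": TCP position; "orientation": TCP orientation; "contact_force": force on the tool from outside, world axes, zero at the start; "torque": the same for the moment, N m; "width": finger opening in m; "gripper_force": force on a finger pad.
Only numpy, scipy, OpenCV 4.12 (cv2) and the standard library are available. Lean on these libraries where they do the work, as an engineer would, in place of code of your own. Each camera call takes 0.05 s, during which the arm holds its last target. There are 200 camera calls.

## Task

Swing the sprung clear flap of the parts box up and hold it open with the hand while you reach in behind it and take the ball-topped finial. Stand the finial upright in the middle of the round base plate, ready for tacking, and let the flap close again.

Things in the scene. Friction and masses are not known exactly. Their poses are not given: they have to be found in the camera images.
- box: Green box, 150 (x) by 300 mm (y), fixed. Origin: centre of underside, on the bench; x points from the hinge wall to the open front, away from the robot. Floor 4 mm; walls: hinge side 48 mm high, front 14, sides 26. On it, 88 mm apart in a row along y, 37 mm from the hinge, in any order, stand 3 steel parts 32 mm thick: the ball finial, a spear-pointed one (75 mm high), a plain stub (45 mm).
- flap (a joint): Clear flap 280 mm wide, 110 mm long, with a 34 mm steel lip bent back 30 degrees. Hinge along the box's y at x -73, z 50 mm (box frame). 0 rad: shut, rising at 58 degrees from the hinge over the parts, lip upright, its edge at x -14, z 175 mm; front open. Pushed at the lip towards the hinge it swings up: 0.56 upright, 1.7 stop. A spring shuts it (2 to 4 N at the lip); it slides along the hand.
- finial: Ball-topped finial: bare steel upright cylinder 32 mm in diameter, 45 mm high, with a 32 mm ball on top, 73 mm high in all, about 0.36 kg. Origin: centre of its underside; z is its axis, up. Starts standing loose on the box's floor under the shut flap.
- plate: Round base plate, bare metal disc 90 mm in diameter and 8 mm thick, about 0.4 kg, lying loose on the bench to the right of the box. Origin: centre of its underside; z up. A square plate of like size lies near it and is not wanted.
Mind the look-alikes: they are no part of the job. What is shaped like the finial but yellow is not meant. What is shaped like the plate but green is not meant.

How it is judged:
By the outcome, as a careful person would: the job done as asked, in the order asked, and still so for the second after the job is handed in, with the robot touching nothing.
It also fails if it takes over 53 s, if anything falls off the work surface, if the arm or the gripper's body presses on something with over 40 N, if the wrist force passes 120 N, or if a joint passes its speed limit or range.

## Working session

There is one attempt and no reset: what is moved stays moved. The work goes in short steps, Python scripts to look and compute and a tool call to move; the robot and the scene stay as the last step left them, time stands still between calls to the robot, and variables do not carry over. Pictures are saved under pics/ and viewed, at most 10 in all, crops included, and the job is handed in when it is done.

Besides the shell and the picture viewer there is one more tool, called by a JSON object that holds its "op" and its "data", one argument or row to a line. send_rows: Moves the arm, as the interface text tells. Its arguments: {"type":"object","properties":{"increments":{"type":"array","items":{"type":"number"}},"jaw":{"type":"number"},"squeeze":{"type":"number"}},"required":["increments"]}

```bash
mkdir -p pics; python3 - <<'E'
from station import arm
import cv2, numpy as np
print(arm.pinch_z, arm.get_obs())
for c in ("scene","top"):
    im=arm.read_camera(c); cv2.imwrite(f"pics/{c}0.png",im[:,:,::-1])
    k=arm.get_calibration(c); print(c,{a:(np.round(b,4).tolist() if a=="T" else b) for a,b in k.items()})
    for t in ("box","flap","finial","plate"):
        print(t,[(np.round(d["uv"]).tolist(),round(d["p"],2)) for d in arm.spot_in(c,t)])
E
```

```text
0.0188 {'time': 0.0, 'q': array([ 1.10398741e+00,  3.20266581e-01,  1.56568260e+00, -1.21269421e-05,
        1.25742844e+00, -1.99927720e-02]), 'dq': array([-0.00059882, -0.00032651,  0.00318377, -0.0005998 , -0.00018811,
       -0.00013353]), 'joint_efforts': array([-9.32432704e-04, -4.12464416e+01, -2.31967056e+01,  7.25099863e-02,
        4.54534509e-02, -1.60893551e-04]), 'ee_pos': array([0.24821928, 0.51808446, 0.21313346]), 'orientation': array([ 2.21552362e-01,  9.75148068e-01, -8.67568416e-04, -2.09496605e-04]), 'contact_force': array([-0.02639128,  0.0051187 ,  0.49083529]), 'torque': array([-0.03472491,  0.00066286, -0.00463818]), 'gripper_force': 0.0, 'width': 0.09107960278135066}
scene {'fx': 390.92615799637997, 'fy': 390.92615799637997, 'cx': 320.34717261034535, 'cy': 198.72663416343326, 'T': [[-0.816, -0.4653, 0.3429, 0.7673], [0.5779, -0.6482, 0.4958, 0.3575], [-0.0085, 0.6027, 0.7979, 0.699], [0.0, 0.0, 0.0, 1.0]]}
box [([359.0, 272.0], 0.85)]
flap [([383.0, 234.0], 0.93)]
finial [([400.0, 289.0], 0.95), ([432.0, 230.0], 0.81), ([433.0, 362.0], 0.62)]
plate [([271.0, 148.0], 0.64)]
top {'fx': 440.3245992982434, 'fy': 440.3245992982434, 'cx': 314.82678150647513, 'cy': 200.6492836005151, 'T': [[-0.0053, 0.9875, -0.1573, 0.3093], [-0.9997, -0.0014, 0.0249, -0.0234], [0.0243, 0.1574, 0.9872, 1.0747], [0.0, 0.0, 0.0, 1.0]]}
box [([249.0, 191.0], 0.57)]
flap [([245.0, 200.0], 0.64)]
finial [([162.0, 183.0], 0.62), ([237.0, 256.0], 0.44)]
plate [([407.0, 201.0], 0.94), ([454.0, 202.0], 0.82)]
```

View pics/scene0.png

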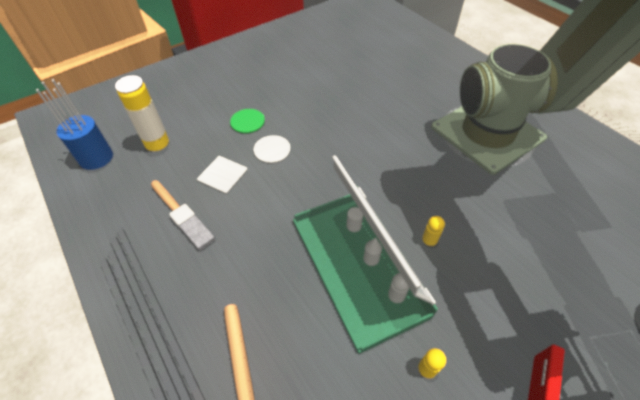

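View pics/top0.png

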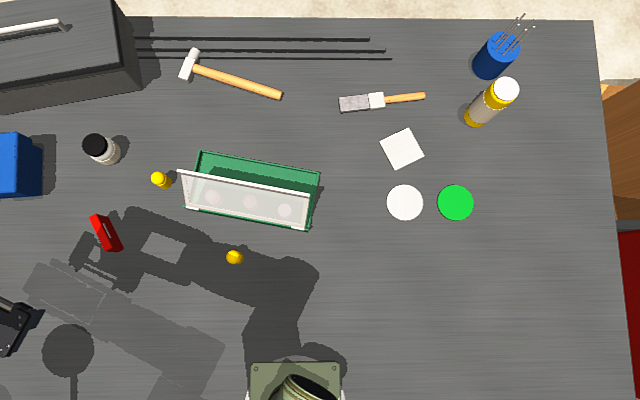

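Scene camera: three steel parts under the flap. The nearest one, at (398,289), looks like the ball finial; the spear is at (372,251) and the stub at (355,219). Two yellow decoys stand outside the box. In the top view, the wanted bare disc is at (405,202), with the green one at (455,202) and the square at (402,149). I'll zoom in to get the corners.

```bash
python3 - <<'E'
import cv2
a=cv2.imread("pics/scene0.png")[150:355,285:445]
b=cv2.imread("pics/top0.png")[140:240,170:335]
cv2.imwrite("pics/sc_crop.png",cv2.resize(a[:, :],None,fx=2.9,fy=2.9,interpolation=cv2.INTER_CUBIC))
cv2.imwrite("pics/top_crop.png",cv2.resize(b,None,fx=4.8,fy=4.8,interpolation=cv2.INTER_CUBIC))
E
```

```text
(no output)
```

View pics/sc_crop.png

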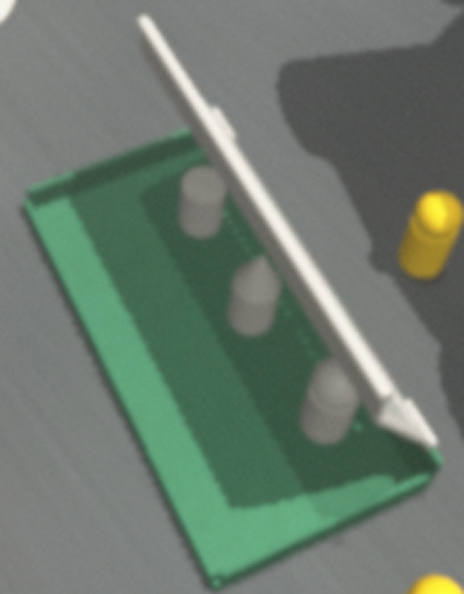

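View pics/top_crop.png

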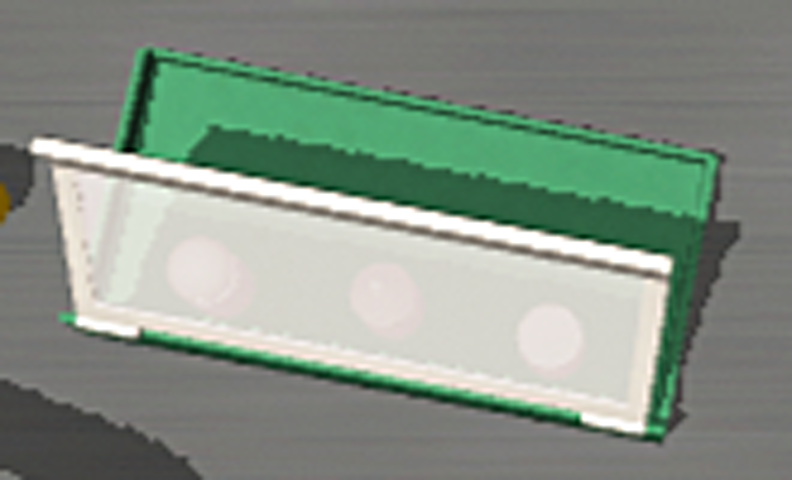

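The crops confirm it. The ball-topped part is at scene crop (330,400), which is top crop (203,270), at the box's +y end. The spear is in the middle and the stub on the right. Next I'll fit the box and plate poses.

```bash
cat > h.py <<'E'
from station import arm
import numpy as np, cv2
from scipy.optimize import least_squares
K={c:arm.get_calibration(c) for c in("scene","top")}
def proj(c,P):
    k=K[c];T=k["T"];p=(np.atleast_2d(P)-T[:3,3])@T[:3,:3]
    return np.c_[k["cx"]+k["fx"]*p[:,0]/-p[:,2],k["cy"]-k["fy"]*p[:,1]/-p[:,2]]
def ray(c,uv,z):
    k=K[c];T=k["T"];d=T[:3,:3]@np.array([(uv[0]-k["cx"])/k["fx"],-(uv[1]-k["cy"])/k["fy"],-1])
    return T[:3,3]+d*(z-T[2,3])/d[2]
def W(b,P):
    P=np.atleast_2d(P);c,s=np.cos(b[2]),np.sin(b[2])
    return np.c_[b[0]+c*P[:,0]-s*P[:,1],b[1]+s*P[:,0]+c*P[:,1],P[:,2]]
E
python3 - <<'E'
from h import *
pts=[("top",(200.2,150.0),(.075,.15,.026)),("top",(319.6,172.3),(.075,-.15,.026)),("top",(307.5,231),(-.075,-.15,.048)),("top",(183.5,206.7),(-.075,.15,.048)),
("top",(176.9,170.5),(-.014,.14,.175)),("top",(310,195),(-.014,-.14,.175)),
("scene",(359.1,351.7),(.075,.15,.02)),("scene",(293.6,217.2),(.075,-.15,.026)),("scene",(436,309.3),(-.075,.15,.048)),
("scene",(334,156),(-.014,-.14,.175))]
f=lambda b:np.concatenate([(proj(c,W(b,P))-uv).ravel() for c,uv,P in pts])
r=least_squares(f,[.4,.15,-.17],loss="soft_l1",f_scale=1.0);print("box",r.x.round(4));print(f(r.x).reshape(-1,2).round(1).tolist())
b=r.x
for y in(.088,0,-.088):print(y,W(b,(-.036,y,.004)).round(4),proj("top",W(b,(-.036,y,.061))).round(1),proj("scene",W(b,(-.036,y,.061))).round(1))
a=cv2.imread("pics/top0.png")
m=(a.min(2)>200).astype(np.uint8);n,_,st,ce=cv2.connectedComponentsWithStats(m)
for i in range(1,n):
    if st[i,4]>300:print(st[i],ce[i].round(1),ray("top",ce[i],.008).round(4))
a=cv2.imread("pics/scene0.png");m=(a.min(2)>185).astype(np.uint8);n,_,st,ce=cv2.connectedComponentsWithStats(m)
for i in range(1,n):
    if st[i,4]>200:print("sc",st[i],ce[i].round(1),ray("scene",ce[i],.008).round(4))
E
```

```text
box [ 0.5045  0.1005 -0.1936]
[[-1.5, -1.9], [-0.3, -1.1], [0.2, -0.4], [-1.7, -0.3], [-0.2, -0.6], [-0.9, 0.4], [-0.3, -2.1], [-1.1, -2.8], [1.4, -1.5], [0.4, -0.5]]
0.088 [[0.4861 0.1938 0.004 ]] [[210.4 194.3]] [[400.2 282.8]]
0 [[0.4692 0.1074 0.004 ]] [[247.6 201.5]] [[375.7 243.3]]
-0.088 [[0.4523 0.0211 0.004 ]] [[284.7 208.6]] [[354.3 208.6]]
[ 119    0  193   17 2831] [219.6   7.7] [0.9922 0.1969 0.008 ]
[327   0  61  18 342] [348.9  11. ] [ 0.9863 -0.143   0.008 ]
[ 452    0  188   81 5264] [576.4  27.1] [ 0.9459 -0.7487  0.008 ]
[494  77  25  24 471] [506.   88.1] [ 0.7734 -0.5466  0.008 ]
[341  92  44  19 329] [370.1 101.1] [ 0.7365 -0.1928  0.008 ]
[ 380  128   44   42 1079] [401.3 148.4] [ 0.612  -0.2683  0.008 ]
[177 169 133  28 413] [242.9 182.2] [0.5255 0.1266 0.008 ]
[ 181  175  128   55 3652] [245.5 201.6] [0.4771 0.1192 0.008 ]
[ 387  185   36   35 1010] [404.4 202. ] [ 0.4757 -0.2711  0.008 ]
sc [ 456    0  101   54 3607] [500.4  25.5] [-0.4278 -0.3104  0.008 ]
sc [ 580   63   60   79 2695] [618.8 101.8] [-0.3737  0.1302  0.008 ]
sc [115  75  27  17 352] [128.2  83.2] [ 0.6781 -0.733   0.008 ]
sc [    0   120   114   280 18150] [ 38.4 295.3] [ 1.0322 -0.1953  0.008 ]
sc [254 135  36  27 768] [271.6 148.2] [ 0.4778 -0.2689  0.008 ]
sc [ 198  156   49   36 1017] [221.9 173.5] [ 0.6145 -0.2662  0.008 ]
sc [333 156 102 147 835] [385.2 233.6] [0.4134 0.0803 0.008 ]
sc [170 204  42  42 721] [190.2 223.5] [ 0.7328 -0.1791  0.008 ]
```

```bash
python3 - <<'E'
from h import *
pts=[("top",(200.2,150.0),(.075,.15,.014)),("top",(319.6,172.3),(.075,-.15,.014)),("top",(307.5,231),(-.075,-.15,.048)),("top",(183.5,206.7),(-.075,.15,.048)),
("top",(176.9,170.5),(-.014,.14,.175)),("top",(310,195),(-.014,-.14,.175)),
("scene",(359.1,351.7),(.075,.15,.014)),("scene",(293.6,217.2),(.075,-.15,.014)),("scene",(436,309.3),(-.075,.15,.048)),
("scene",(334,156),(-.014,-.14,.175))]
f=lambda b:np.concatenate([(proj(c,W(b,P))-uv).ravel() for c,uv,P in pts])
r=least_squares(f,[.4,.15,-.17],loss="soft_l1",f_scale=1.0);print("box",r.x.round(4));print(f(r.x).reshape(-1,2).round(1).tolist())
b=r.x
for y in(.088,0,-.088):print(y,W(b,(-.036,y,.004)).round(4),proj("top",W(b,(-.036,y,.061))).round(1),proj("scene",W(b,(-.036,y,.061))).round(1))
print(ray("scene",(398.8,280.3),.061),ray("top",(212,195.5),.061))
# cylinder silhouettes stub centre z=.049 top face
print(ray("scene",(285+203/2.9,150+180/2.9),.049),ray("top",(170+551/4.8,140+336/4.8),.049))
print([W(b,p).round(4).tolist() for p in [(.09,.088,.1),(-.036,.088,.1),(.09,-.2,.1)]])
E
```

```text
box [ 0.5045  0.1002 -0.1934]
[[-0.2, -0.6], [-0.3, -0.1], [0.4, -0.4], [-1.6, -0.3], [-0.1, -0.5], [-0.8, 0.3], [-0.6, -1.1], [-0.8, 0.4], [1.3, -1.7], [0.3, -0.6]]
0.088 [[0.4861 0.1935 0.004 ]] [[210.5 194.3]] [[400.1 282.6]]
0 [[0.4692 0.1071 0.004 ]] [[247.7 201.5]] [[375.6 243.2]]
-0.088 [[0.4523 0.0208 0.004 ]] [[284.9 208.6]] [[354.2 208.6]]
[0.48491569 0.1888747  0.061     ] [0.48333671 0.18998393 0.061     ]
[0.450435   0.02229216 0.049     ] [0.45066282 0.02146082 0.049     ]
[[[0.6097, 0.1693, 0.1]], [[0.4861, 0.1935, 0.1]], [[0.5544, -0.1133, 0.1]]]
```

{"op": "send_rows", "data": {
  "increments": [-0.03, -0.01, 0, 0, 0, -0.05, -0.06, -0.02, 0, 0, 0, -0.1, -0.095, -0.031, 0, 0, 0, -0.15, -0.127, -0.042, 0, 0, 0, -0.2, -0.159, -0.053, 0, 0, 0, -0.253],
  "jaw": 70,
  "squeeze": 30
}}

```text
time: 0.92
ee_pos: [0.3698, 0.4009, 0.2141]
orientation: [0.095, 0.995, 0.0, 0.0]
contact_force: [0.8, 0.1, -1.1]
width: 0.0647
gripper_force: 0.0
```

{"op": "send_rows", "data": {
  "increments": [-0.028, -0.018, 0, 0, 0, 0, -0.056, -0.036, 0, 0, 0, 0, -0.085, -0.055, 0, 0, 0, 0, -0.113, -0.073, 0, 0, 0, 0, -0.141, -0.091, 0, 0, 0, 0]
}}

```text
time: 1.33
ee_pos: [0.4908, 0.2843, 0.2141]
orientation: [0.097, 0.995, 0.0, 0.0]
contact_force: [0.9, 0.3, 0.0]
width: 0.0638
gripper_force: 0.0
```

{"op": "send_rows", "data": {
  "increments": [-0.028, -0.018, 0, 0, 0, 0, -0.056, -0.036, 0, 0, 0, 0, -0.085, -0.055, 0, 0, 0, 0, -0.13, -0.085, 0, 0, 0, 0, -0.141, -0.091, 0, 0, 0, 0]
}}

```text
time: 1.75
ee_pos: [0.6129, 0.1662, 0.2139]
orientation: [0.098, 0.995, -0.0, 0.001]
contact_force: [-0.4, 0.1, -0.3]
width: 0.0637
gripper_force: 0.0
```

{"op": "send_rows", "data": {
  "increments": [0, 0, 0.025, 0, 0, 0, 0, 0.001, 0.05, 0, 0, 0, 0, 0.001, 0.08, 0, 0, 0, 0, 0.001, 0.11, 0, 0, 0, 0, 0.001, 0.126, 0, 0, 0]
}}

```text
time: 2.17
ee_pos: [0.609, 0.1695, 0.0844]
orientation: [0.097, 0.995, -0.001, -0.002]
contact_force: [-0.5, 0.4, -0.4]
width: 0.064
gripper_force: 0.0
```

{"op": "send_rows", "data": {
  "increments": [0.015, 0, 0, 0, 0, 0, 0.03, 0, 0, 0, 0, 0, 0.045, 0, 0, 0, 0, 0, 0.06, 0, 0, 0, 0, 0, 0.07, 0, 0, 0, 0, 0]
}}

```text
time: 2.58
ee_pos: [0.5421, 0.1838, 0.0884]
orientation: [0.096, 0.995, 0.0, 0.001]
contact_force: [3.2, -0.6, 3.4]
width: 0.0639
gripper_force: 1.7
```

{"op": "send_rows", "data": {
  "increments": [0.008, 0, 0, 0, 0, 0, 0.016, 0, 0, 0, 0, 0, 0.024, 0, 0, 0, 0, 0, 0.032, 0, 0, 0, 0, 0, 0.04, 0, 0, 0, 0, 0]
}}

```text
time: 3.0
ee_pos: [0.5027, 0.1915, 0.0882]
orientation: [0.097, 0.995, 0.0, 0.0]
contact_force: [2.8, -0.5, 4.0]
width: 0.0637
gripper_force: 0.0
```

```bash
cat > look.py <<'E'
import sys;from h import *
n=sys.argv[1];ims=[]
for c,(u0,u1,v0,v1) in (("scene",tuple(map(int,sys.argv[2].split(",")))),("top",tuple(map(int,sys.argv[3].split(","))))):
    a=arm.read_camera(c)[v0:v1,u0:u1,::-1];s=min(395/(u1-u0),590/(v1-v0));ims.append(cv2.resize(a,None,fx=s,fy=s,interpolation=cv2.INTER_CUBIC))
h=max(i.shape[0] for i in ims)
cv2.imwrite(f"pics/{n}.png",np.hstack([np.pad(i,((0,h-i.shape[0]),(0,0),(0,0))) for i in ims]))
E
python3 look.py a 270,470,100,370 140,360,100,280
```

```text
(no output)
```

View pics/a.png

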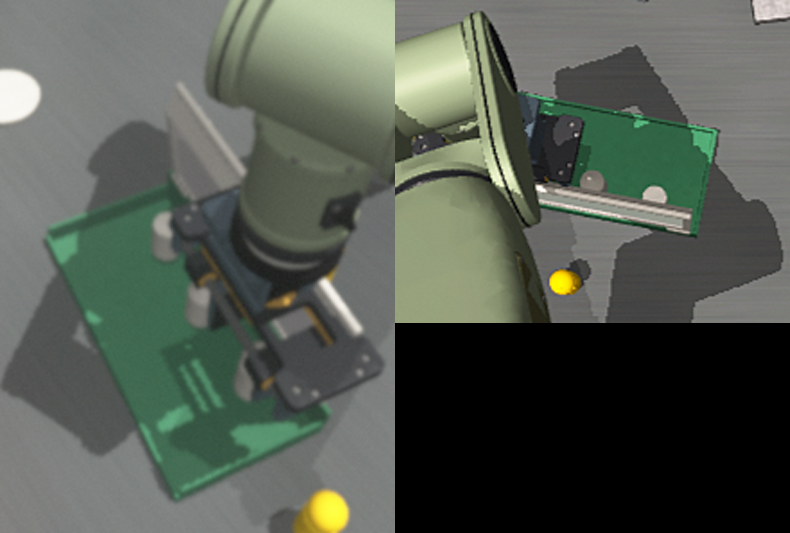

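The flap is near upright against the hand's back, and the finial sits between the fingers at about crop (245,375). Next I finish the approach and descend.

{"op": "send_rows", "data": {
  "increments": [0.006, -0.001, 0, 0, 0, 0, 0.012, -0.002, 0, 0, 0, 0, 0.018, -0.003, 0, 0, 0, 0, 0.018, -0.003, 0.004, 0, 0, 0, 0.018, -0.003, 0.012, 0, 0, 0]
}}

```text
time: 3.52
ee_pos: [0.4848, 0.192, 0.0763]
orientation: [0.097, 0.995, 0.0, 0.001]
contact_force: [3.3, 0.7, 6.3]
width: 0.0636
gripper_force: 3.6
```

{"op": "send_rows", "data": {
  "increments": [0, 0, 0.012, 0, 0, 0, 0, 0, 0.024, 0, 0, 0, 0, 0, 0.036, 0, 0, 0, 0, 0, 0.044, 0, 0, 0, 0, 0, 0.05, 0, 0, 0]
}}

```text
time: 3.93
ee_pos: [0.4846, 0.1916, 0.0247]
orientation: [0.097, 0.995, -0.0, -0.0]
contact_force: [3.3, -0.0, 3.1]
width: 0.0638
gripper_force: 1.7
```

{"op": "send_rows", "data": {
  "increments": [0, 0, 0.005, 0, 0, 0, 0, 0, 0.01, 0, 0, 0, 0, 0, 0.012, 0, 0, 0, 0, 0, 0.012, 0, 0, 0]
}}

```text
time: 4.27
ee_pos: [0.485, 0.192, 0.0137]
orientation: [0.097, 0.995, 0.0, 0.0]
contact_force: [4.0, -0.5, -1.7]
width: 0.0639
gripper_force: 2.0
```

{"op": "send_rows", "data": {
  "increments": [0, 0, 0, 0, 0, 0, 0, 0, 0, 0, 0, 0, 0, 0, 0, 0, 0, 0, 0, 0, 0, 0, 0, 0, 0, 0, 0, 0, 0, 0],
  "jaw": 0,
  "squeeze": 30
}}

```text
time: 4.68
ee_pos: [0.4846, 0.1918, 0.0141]
orientation: [0.097, 0.995, 0.0, 0.0]
contact_force: [4.7, -0.9, 0.3]
width: 0.0333
gripper_force: 2.4
```

{"op": "send_rows", "data": {
  "increments": [0, 0, 0, 0, 0, 0, 0, 0, 0, 0, 0, 0, 0, 0, 0, 0, 0, 0, 0, 0, 0, 0, 0, 0, 0, 0, 0, 0, 0, 0]
}}

```text
time: 5.1
ee_pos: [0.4847, 0.1919, 0.0141]
orientation: [0.097, 0.995, 0.0, 0.0]
contact_force: [2.8, -3.6, 1.8]
width: 0.0315
gripper_force: 30.4
```

{"op": "send_rows", "data": {
  "increments": [0, 0, -0.006, 0, 0, 0, 0, 0, -0.012, 0, 0, 0, 0, 0, -0.02, 0, 0, 0, 0, 0, -0.028, 0, 0, 0, 0, 0, -0.036, 0, 0, 0]
}}

```text
time: 5.52
ee_pos: [0.4842, 0.192, 0.0507]
orientation: [0.097, 0.995, 0.0, -0.0]
contact_force: [3.1, -0.5, -4.8]
width: 0.0314
gripper_force: 31.1
```

{"op": "send_rows", "data": {
  "increments": [-0.01, 0, 0, 0, 0, 0, -0.02, 0, 0, 0, 0, 0, -0.03, 0, 0, 0, 0, 0, -0.04, 0, 0, 0, 0, 0, -0.05, 0, 0, 0, 0, 0]
}}

```text
time: 5.93
ee_pos: [0.5346, 0.1818, 0.0494]
orientation: [0.097, 0.995, -0.0, -0.0]
contact_force: [0.2, 1.5, -3.0]
width: 0.0314
gripper_force: 30.2
```

{"op": "send_rows", "data": {
  "increments": [-0.01, 0, 0, 0, 0, 0, -0.02, 0, 0, 0, 0, 0, -0.03, 0, 0, 0, 0, 0, -0.045, 0, -0.003, 0, 0, 0, -0.06, 0, -0.006, 0, 0, 0]
}}

```text
time: 6.35
ee_pos: [0.593, 0.1704, 0.0556]
orientation: [0.097, 0.995, -0.0, -0.001]
contact_force: [0.1, -0.8, -2.9]
width: 0.0313
gripper_force: 30.0
```

{"op": "send_rows", "data": {
  "increments": [-0.012, 0, 0, 0, 0, 0, -0.024, 0, -0.005, 0, 0, 0, -0.036, 0, -0.015, 0, 0, 0, -0.036, 0, -0.03, 0, 0, 0, -0.036, 0, -0.045, 0, 0, 0]
}}

```text
time: 6.77
ee_pos: [0.6284, 0.1632, 0.1006]
orientation: [0.097, 0.995, -0.0, -0.001]
contact_force: [0.0, 0.2, -3.0]
width: 0.0317
gripper_force: 30.0
```

{"op": "send_rows", "data": {
  "increments": [0, -0.015, 0, 0, 0, 0, 0, -0.045, 0, 0, 0, 0, 0, -0.075, 0, 0, 0, 0, 0, -0.105, 0, 0, 0, 0, 0, -0.135, 0, 0, 0, 0]
}}

```text
time: 7.18
ee_pos: [0.6007, 0.0292, 0.1002]
orientation: [0.097, 0.995, -0.0, -0.001]
contact_force: [0.6, -0.6, -2.9]
width: 0.0315
gripper_force: 30.0
```

{"op": "send_rows", "data": {
  "increments": [0, -0.03, 0, 0, 0, 0, 0, -0.06, 0, 0, 0, 0, 0.005, -0.09, 0, 0, 0, 0, 0.01, -0.12, 0, 0, 0, 0, 0.02, -0.15, 0, 0, 0, 0]
}}

```text
time: 7.6
ee_pos: [0.5527, -0.1143, 0.1003]
orientation: [0.097, 0.995, -0.0, -0.0]
contact_force: [0.3, -0.9, -3.1]
width: 0.0316
gripper_force: 30.0
```

{"op": "send_rows", "data": {
  "increments": [0.01, -0.03, 0, 0, 0, 0, 0.02, -0.06, 0, 0, 0, 0, 0.03, -0.09, 0, 0, 0, 0, 0.037, -0.12, 0, 0, 0, 0, 0.042, -0.14, 0, 0, 0, 0]
}}

```text
time: 8.02
ee_pos: [0.4828, -0.244, 0.1004]
orientation: [0.097, 0.995, -0.0, -0.001]
contact_force: [0.2, -0.2, -3.2]
width: 0.0313
gripper_force: 30.0
```

```bash
python3 look.py b 190,450,60,370 150,470,100,300; python3 - <<'E'
from station import arm
o=arm.get_obs();print(o["time"],o["ee_pos"],o["contact_force"],o["width"])
E
```

```text
8.1167 [ 0.48294049 -0.2444095   0.10043189] [ 0.58510334  1.7666239  -4.14315428] 0.031759397243510165
```

View pics/b.png

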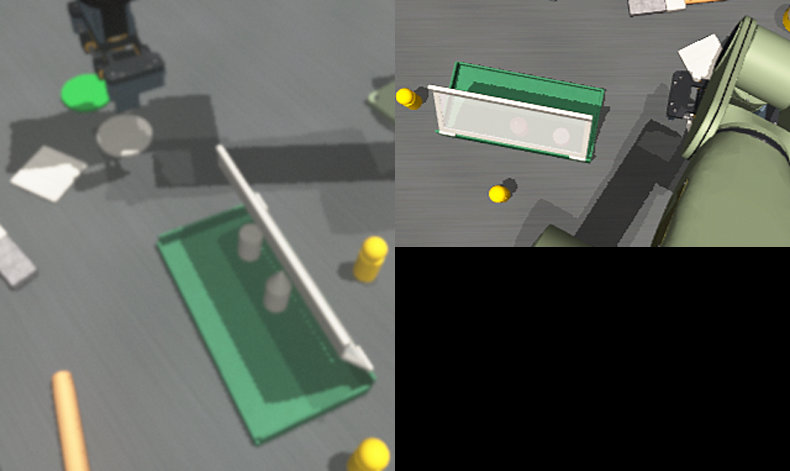

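The flap has closed, the stub and spear are undisturbed, and the finial is in the hand. Next I move over the plate.

{"op": "send_rows", "data": {
  "increments": [0, -0.009, 0, 0, 0, 0, 0.001, -0.018, 0.01, 0, 0, 0, 0.001, -0.026, 0.03, 0, 0, 0, 0.001, -0.026, 0.05, 0, 0, 0, 0.001, -0.026, 0.066, 0, 0, 0]
}}

```text
time: 8.53
ee_pos: [0.4786, -0.2666, 0.0329]
orientation: [0.096, 0.995, 0.0, -0.001]
contact_force: [0.1, -0.1, -3.4]
width: 0.0316
gripper_force: 30.0
```

```bash
python3 look.py c 210,330,90,200 360,460,150,240; python3 - <<'E'
from h import *
o=arm.get_obs();p=o["ee_pos"];print(o["time"],p,o["orientation"],o["width"])
g=p.copy();g[2]=p[2]-.010
print(proj("scene",[g,g+[0,0,.045],[.4767,-.270,.008]]))
E
```

```text
8.6333 [ 0.47699977 -0.26530615  0.0316007 ] [ 0.09629889  0.99534568  0.00154514 -0.00333311] 0.03137727593870701
[[272.0093019  144.97257552]
 [269.94507407 131.24385597]
 [271.72053425 147.75258418]]
```

View pics/c.png

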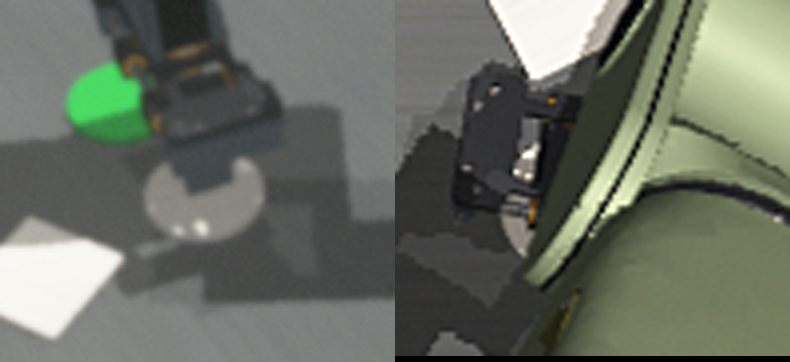

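The disc shows under the gripper, at scene crop (205,200), with the finial hidden behind the near finger. I'll let the arm settle and then check the position.

{"op": "send_rows", "data": {
  "increments": [0, 0, 0, 0, 0, 0, 0, 0, 0, 0, 0, 0, 0, 0, 0, 0, 0, 0, 0, 0, 0, 0, 0, 0]
}}

```text
time: 8.97
ee_pos: [0.48, -0.2669, 0.036]
orientation: [0.097, 0.995, -0.0, 0.001]
contact_force: [-0.1, -0.8, -2.8]
width: 0.0313
gripper_force: 30.0
```

{"op": "send_rows", "data": {
  "increments": [0.001, -0.001, 0.003, 0, 0, 0, 0.0025, -0.0035, 0.006, 0, 0, 0, 0.0025, -0.0035, 0.01, 0, 0, 0, 0.0025, -0.0035, 0.013, 0, 0, 0, 0.0025, -0.0035, 0.013, 0, 0, 0]
}}

```text
time: 9.38
ee_pos: [0.4755, -0.2693, 0.0211]
orientation: [0.097, 0.995, 0.0, -0.001]
contact_force: [0.2, 0.1, -2.9]
width: 0.0316
gripper_force: 30.0
```

{"op": "send_rows", "data": {
  "increments": [0, 0, 0, 0, 0, 0, 0, 0, 0, 0, 0, 0, 0, 0, 0, 0, 0, 0, 0, 0, 0, 0, 0, 0]
}}

```text
time: 9.72
ee_pos: [0.4762, -0.2697, 0.022]
orientation: [0.097, 0.995, -0.0, 0.0]
contact_force: [0.8, 0.4, -2.6]
width: 0.0314
gripper_force: 30.0
```

Good. I'll lower in 1 mm steps until it touches.

{"op": "send_rows", "data": {
  "increments": [0, 0, 0.001, 0, 0, 0, 0, 0, 0.002, 0, 0, 0, 0, 0, 0.003, 0, 0, 0, 0, 0, 0.003, 0, 0, 0]
}}

```text
time: 10.05
ee_pos: [0.4759, -0.2695, 0.0187]
orientation: [0.097, 0.995, 0.0, -0.0]
contact_force: [0.1, -0.3, -2.6]
width: 0.0315
gripper_force: 30.0
```

{"op": "send_rows", "data": {
  "increments": [0, 0, 0.0005, 0, 0, 0, 0, 0, 0.001, 0, 0, 0, 0, 0, 0.001, 0, 0, 0]
}}

```text
time: 10.3
ee_pos: [0.4762, -0.2696, 0.0181]
orientation: [0.097, 0.995, 0.0, 0.0]
contact_force: [0.1, 0.2, -1.5]
width: 0.0313
gripper_force: 30.0
```

{"op": "send_rows", "data": {
  "increments": [0, 0, 0.0005, 0, 0, 0, 0, 0, 0.001, 0, 0, 0, 0, 0, 0.001, 0, 0, 0]
}}

```text
time: 10.55
ee_pos: [0.4761, -0.2696, 0.0181]
orientation: [0.097, 0.995, -0.0, 0.0]
contact_force: [-3.1, 0.8, 7.2]
width: 0.0311
gripper_force: 30.0
```

{"op": "send_rows", "data": {
  "increments": [0, 0, 0, 0, 0, 0, 0, 0, 0, 0, 0, 0],
  "squeeze": 6
}}

```text
time: 10.72
ee_pos: [0.4762, -0.2697, 0.018]
orientation: [0.097, 0.995, -0.0, 0.0]
contact_force: [-1.2, 1.3, 6.2]
width: 0.0318
gripper_force: 6.0
```

{"op": "send_rows", "data": {
  "increments": [0, 0, 0, 0, 0, 0, 0, 0, 0, 0, 0, 0, 0, 0, 0, 0, 0, 0, 0, 0, 0, 0, 0, 0, 0, 0, 0, 0, 0, 0],
  "jaw": 75
}}

```text
time: 11.13
ee_pos: [0.4762, -0.2697, 0.0168]
orientation: [0.097, 0.995, 0.0, 0.0]
contact_force: [0.7, 1.1, 0.8]
width: 0.0622
gripper_force: 0.0
```

{"op": "send_rows", "data": {
  "increments": [0, 0, -0.01, 0, 0, 0, 0, 0, -0.03, 0, 0, 0, 0, 0, -0.06, 0, 0, 0, 0, 0, -0.09, 0, 0, 0, 0, 0, -0.12, 0, 0, 0]
}}

```text
time: 11.55
ee_pos: [0.4759, -0.2695, 0.1388]
orientation: [0.097, 0.995, 0.0, -0.0]
contact_force: [0.3, -0.4, 0.1]
width: 0.0686
gripper_force: 0.0
```

{"op": "send_rows", "data": {
  "increments": [0, -0.03, -0.01, 0, 0, 0, 0, -0.06, -0.03, 0, 0, 0, 0, -0.1, -0.06, 0, 0, 0, 0, -0.14, -0.06, 0, 0, 0, 0, -0.17, -0.06, 0, 0, 0]
}}

```text
time: 11.97
ee_pos: [0.4437, -0.4393, 0.2006]
orientation: [0.097, 0.995, -0.002, 0.002]
contact_force: [1.6, -0.0, 0.6]
width: 0.0682
gripper_force: 0.0
```

```bash
python3 look.py d 200,330,70,210 350,470,150,270; python3 - <<'E'
from h import *
a=arm.read_camera("top")
for P in ((.4767,-.27,.008),(.4762,-.2697,.065),(.4762,-.2697,.008)):print(proj("scene",P),proj("top",P))
E
```

```text
[[271.72053425 147.75258418]] [[403.94630385 201.57369006]]
[[269.35131247 130.55653407]] [[409.29234951 197.99700122]]
[[271.95791162 147.73826562]] [[403.83280034 201.77422738]]
```

View pics/d.png

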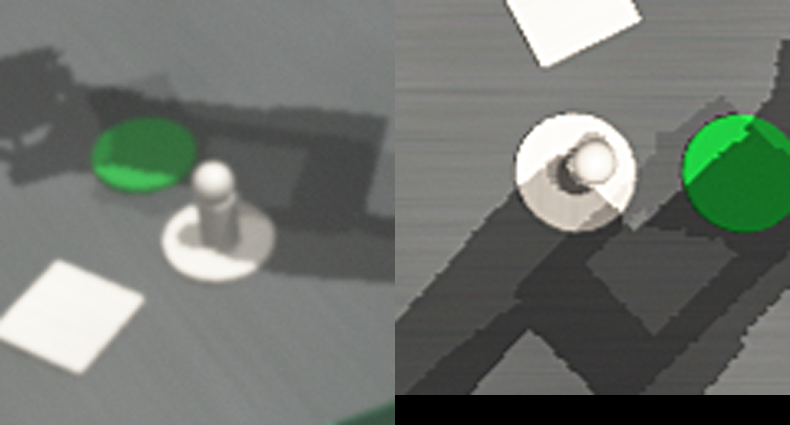

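The finial stands upright on the disc, with its base centre at about crop (221,242) against the disc centre at (218,242), so within 2 mm. The flap was already seen shut, so I'm handing in.

```bash
python3 -c "
from station import arm
print(arm.sign_off())"
```

```text
the job is handed in; nothing more can be done
None
```

The job is handed in after about 12 s of the 53 s allowed: the finial stands upright within about 2 mm of the middle of the round base plate, the flap is shut again, and the hand is clear of everything.

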